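# Tip the tube block off the cooling plate and latch it into the block heater

## Task

The metal tube block is lying on its side on the ribbed cooling plate. Tip it over the plate's far edge, the one away from the robot, so that it comes to stand on its base on the bench with the wells facing up. Then pick it up, slip the long ledge at its foot under the lip at the back of the block heater's recess, and press the front down until the spring catch snaps over the short ledge and the block sits level and fully down; let go, and leave the other things where they are.

Things in the scene. Friction and masses are not known exactly. Their poses are not given: they have to be found in the camera images.
- block_mid (a point): Centre of the aluminium tube block, ledges aside: 83 mm (x) by 58 mm (y) by 50 mm (z), about 0.5 kg. +z is the top with 15 wells 12 mm wide, -z the base. It starts lying on a long side (+y down, 58 mm high) on the cooling plate, turned up to 0.12 rad against it: wells towards the robot, base towards the plate's far edge and 10 to 35 mm from it, +x end to the left.
- block_ledge (a point): Outer lower edge of the block's long ledge, mid width: 55.5 mm along +x and 25 mm along -z from block_mid. Two ledges run across the foot of the block's ends, 7 mm thick, 58 mm wide, undersides flush with the base: the long one sticks out 14 mm at the +x end, the short one 5 mm at the -x end, so the base is 102 mm long.
- block_wells (a point): Middle of the well face (+z), 25 mm from block_mid. While the block lies, this face looks at the robot: pushed low on it (up to 30 mm above the plate) the block slides; pushed near the top it topples early. Once its middle is past the plate's edge it tips by itself on to its base. Standing, it is 50 mm high and is gripped across its 58 mm width.
- cooling_plate: Dark ribbed metal cooling plate, fixed, 90 mm (its x) by 160 mm (its y) by 20 mm high. Origin at the centre of its underside on the bench, +x towards its far edge. The top counts as flat.
- plate_far_edge (a point): Middle of the plate's far top edge, 20 mm above the bench, over which the block is tipped (same axes as the plate: +x points off the plate, y along the edge).
- block_heater: White block heater, fixed, 185 mm (x) by 130 mm (y), flat deck 62 mm high with a recess for the block. Origin on the bench, the housing reaching from x -100 to +85 mm; +x points to its back, the panel with display and dial is at its -x front. The panel's dial and keys are not used.
- recess_floor (a point): Centre of the recess's flat floor, 50 mm above the bench, axes as the heater. Recess: 105 mm long (x -52.5 to +52.5 mm from here), 61 mm wide, 12 mm deep, front and side rims chamfered 4 mm. In place, block and heater point the same way (+x to the back), the base lies on this floor, block_mid is 25 mm above here and 3 to 6 mm towards the front (-x); 38 mm of the block stand out of the deck.
- lip_edge (a point): Middle of the lip's free edge, underside, 12 mm above the recess floor, 42.5 mm behind its centre. The lip, a steel plate 3 mm thick and 56 mm wide on the deck, hangs over the last 10 mm of the recess. The mouth left (95 mm) is shorter than the base (102 mm): the long ledge goes in first, slanted about 15 degrees, under the lip to the rear wall, then the front comes down.
- catch_nose (a point): Tip of the spring catch's steel nose, its flat underside, 8.5 mm above the recess floor. The nose is 22 mm wide, juts 6 mm into the recess from the middle of its front wall, and rises with a steep lead-in to 20.5 mm above the floor, a black thumb tab behind it reaching 15 mm forward of the wall. The block's short ledge forces it back on the way down, then it springs out over the ledge.
- front_catch (a joint): How far the spring catch is pushed back towards the heater's front, in m: 0 sprung out (start, and again when latched), at most 0.008. Spring 2.5 N at 0 plus 0.7 N per mm; the block's own weight does not push it back, pressing its front half down with about 5 to 10 N does; nothing needs to touch the tab.
- tape_roll: Bystander, roll of masking tape lying flat, 104 mm across, 25 mm high.
- centrifuge_tube: Bystander, capped plastic tube lying on the bench, 120 mm long, 19 mm thick.
- petri_dish: Bystander, petri dish, 92 mm across, 16 mm high.
- petri_dish_2: Bystander, second petri dish, 92 mm across, 16 mm high.
- tip_box: Bystander, pipette tip box with a clear lid, 86 x 121 x 67 mm.
- flask_4: Bystander, small stoppered conical flask, 63 mm across, 138 mm high.
- flask_9: Bystander, small stoppered conical flask, 63 mm across, 140 mm high.
- bottle_100_0: Bystander, small screw-cap bottle, 57 mm across, 104 mm high.

How it is judged (in metres and radians):
On the way:
1. the tube block has been tipped over and stands on its base on the bench, wells up (angle between block_mid's own z axis and vertical below 0.08 rad and height (world z) of block_mid between 0.02 and 0.03 m), for 0.3 s.
At the end, for the whole second after the job is handed in: The block rests released in the recess, wells up, level within 0.035 rad, its middle 22.5 to 27 mm above the floor, 0.5 to 8.5 mm in front of the recess's centre, within 4 mm sideways, aligned within 0.1 rad (long ledge under the lip), the catch sprung out again (below 2 mm) (x of block_mid in the frame of recess_floor between -0.0085 and -0.0005 m and y of block_mid in the frame of recess_floor between -0.004 and 0.004 m and z of block_mid in the frame of recess_floor between 0.0225 and 0.027 m and angle between block_mid's own z axis and vertical below 0.035 rad and angle between the x axis of block_mid and the x axis of recess_floor, either way round below 0.1 rad and linear speed of tube_block below 0.01 m/s and value of joint front_catch below 0.002 m); the robot touches nothing.
It fails at once if a bystander is shifted by more than 40 mm (distance of any of tape_roll, centrifuge_tube, petri_dish, petri_dish_2, tip_box, flask_4, flask_9, bottle_100_0 from where it was at the start of the episode above 0.04 m).
It also fails if it takes over 64 s, if anything falls off the work surface, if the arm or the gripper's body presses on something with over 40 N, if the wrist force passes 120 N, or if a joint passes its speed limit or range.

## Robot

A 6-joint arm with a two-finger parallel gripper is mounted at the origin on a cart in front of the work surface, level with it; the furniture and walls round the work are solid. World frame = base frame: x ahead of the robot, y to its left, z up, the work surface at z = 0. Lengths are in mm, angles in degrees, forces in N, time in s.
With the tool pointing down it reaches from about 300 to 850 mm from the base axis. Payload 4.2 kg.
Tool frame: the origin (TCP) lies midway between the tips of the shut fingers; the grasp point (between the pads) lies 19 mm behind it; x points along the fingers, y is the direction in which the jaws open and shut, and the axes are right-handed (so a half turn about x gives the same grasp; the last joint's range is limited). The gripper opens to 91 mm and grips with 3 to 60 N. Pads are 32 mm wide; open, the fingers measure 118 mm over their backs; the gripper's body (76 mm by 178 mm) begins 60 mm behind the grasp point.
Start: joints at [67.781, 18.312, 89.639, -0, 72.044, -1.146], TCP at [206.752, 536.56, 213.976] pointing down, gripper open.
Joint ranges: [-177.97, 177.97], [-48.28, 115.42], [12.27, 149.76], [-77.06, 257.06], [2.81, 150.46], [-146.56, 146.56]. Speed limits (degrees/s): [147.25, 147.25, 180, 180, 180, 180].

## Interface

Orientations are given as [roll, pitch, yaw] about the fixed x, y, z axes, in that order (R = Rz(yaw) Ry(pitch) Rx(roll)).
In Python, from workcell import env gives the robot as it stands.
- The arm moves only by the shell command python3 -m handwheel 'ROWS' [FORCE]. ROWS is text: rows parted by semicolons, each of 7 numbers parted by spaces: the turn, a rotation vector about the tool's x, y, z in degrees, then the shift along the tool's x, y, z in m, then the finger opening in m, from 0 to 0.0912. In form: rx ry rz x y z grip; .... A call has 1 to 12 rows; each row is the pose to reach, as a shift and turn from the pose commanded when the call began, along the tool's axes at that moment; what a row does not reach only later rows make up. A row lasts 1/12 s, in which the tool goes at most 41.7 mm and 7.16 degrees, less where a joint would pass 70% of its speed; a pose out of reach is approached as far as the arm can. A call with a gripper value outside its range is refused whole. The fingers move at their own pace and stop on an object; FORCE is the grip in N (left out, the last holds). Time passes only in rows, so rows that repeat a pose let the fingers close. It gives the time, the measured TCP pose, the force and the opening at its end, in the units of the state.
- env.state(): the state, without advancing time (a new reading comes with each control period).
- env.grab_frame(name): name is "side" or "top"; returns the picture (400x640x3 uint8, red, green, blue); there is no depth.
- env.get_calibration(name): a dict with "mtx" (3x3 intrinsics, pixels), "T" (4x4, takes a point from camera to world coordinates). Camera axes: x right, y up, looking along -z (the intrinsics and any distortion apply to the point x, -y, -z); pixel columns grow to the right and rows downward; lengths in mm; the calibration is good to about 2 mm. A picture is of the moment at which its call begins. get_calibration takes no time and is no camera call.
- env.job_done(): hands the job in, once; it reports no verdict.
The state is a dict: "time_s": time; "qpos": joint angles; "qvel": joint speeds; "effort": joint torques, N m; "ee_pos": TCP position; "ee_rot": TCP orientation; "force": force on the tool from outside, world axes, zero at the start; "torque": the same for the moment, N m; "gripper_width": finger opening in mm.
Only numpy, scipy, OpenCV 4.12 (cv2) and the standard library are available. Lean on these libraries where they do the work, as an engineer would, in place of code of your own. Each camera call takes 0.05 s, during which the arm holds its last target. There are 200 camera calls.

## Working session

There is one attempt and no reset: what is moved stays moved. The work goes in short steps, Python scripts to look and compute and a shell command to move; the robot and the scene stay as the last step left them, time stands still between calls to the robot, and variables do not carry over. Pictures are saved under pics/ and viewed, on a budget of 10 in all, crops included, one or two more only if the job needs it, and the job is handed in when it is done.

```bash
mkdir -p pics; ls; python3 - <<'E'
from workcell import env
import cv2
for n in("side","top"):
    im=env.grab_frame(n); cv2.imwrite(f"pics/{n}0.png",im[:,:,::-1])
    c=env.get_calibration(n); print(n,c)
print(env.state())
E
```

```text
pics
side {'mtx': array([[426.02983677,   0.        , 319.13348525],
       [  0.        , 426.02983677, 196.47280885],
       [  0.        ,   0.        ,   1.        ]]), 'T': array([[ 8.89075699e-01,  1.53173990e-01, -4.31372381e-01,
        -3.80144487e+01],
       [-4.56886630e-01,  3.55121931e-01, -8.15563009e-01,
        -1.26829045e+03],
       [ 2.82667525e-02,  9.22185525e-01,  3.85713427e-01,
         6.10057116e+02],
       [ 0.00000000e+00,  0.00000000e+00,  0.00000000e+00,
         1.00000000e+00]])}
top {'mtx': array([[368.95419174,   0.        , 320.66454267],
       [  0.        , 368.95419174, 195.46590299],
       [  0.        ,   0.        ,   1.        ]]), 'T': array([[-2.61900799e-02,  9.98625116e-01, -4.54087735e-02,
         5.14104811e+02],
       [-9.99645441e-01, -2.63810080e-02, -3.61038802e-03,
        -1.19256738e+02],
       [-4.80335338e-03,  4.52981170e-02,  9.98961965e-01,
         1.08709766e+03],
       [ 0.00000000e+00,  0.00000000e+00,  0.00000000e+00,
         1.00000000e+00]])}
{'time_s': 0.1, 'qpos': array([ 6.77810860e+01,  1.83471652e+01,  8.96986475e+01, -2.15815456e-03,
        7.20447055e+01, -1.14665774e+00]), 'qvel': array([ 0.13773497, -0.08902501, -0.10886245,  0.03429722, -0.03344913,
        0.02765886]), 'effort': array([ 2.90677690e-04, -4.13335311e+01, -2.32508826e+01,  7.30231125e-02,
        4.20102733e-02, -3.87498562e-05]), 'ee_pos': array([206.58518107, 536.12392964, 213.21771844]), 'ee_rot': array([ -89.84801868,   89.90945856, -110.91960796]), 'force': array([ 0.32210828, -0.23436957,  0.9536053 ]), 'torque': array([-0.0144889 ,  0.01676843, -0.00841147]), 'gripper_width': 90.83275064518367}
```

View pics/top0.png

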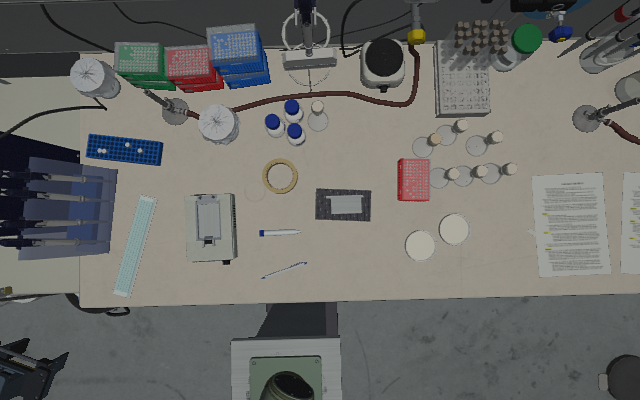

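View pics/side0.png

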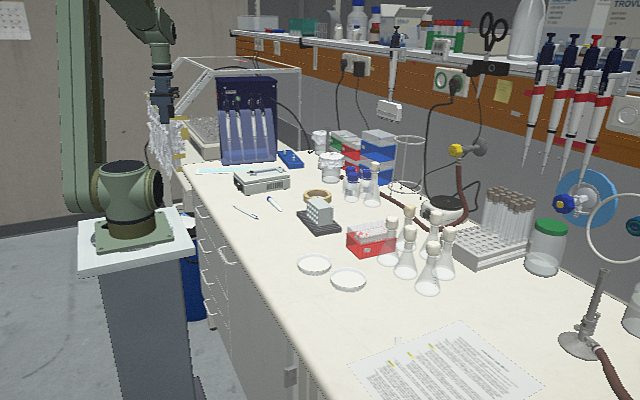

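The top view shows the plate at (343,205) with the block on it, and the heater at (211,227) with its panel and tab toward the robot. I'll zoom in on both.

```bash
cat > h.py <<'E'
import numpy as np, cv2
from workcell import env
def ray(n,u,v):
    c=env.get_calibration(n);K=c['mtx'];T=c['T']
    d=np.array([(u-K[0,2])/K[0,0],-(v-K[1,2])/K[1,1],-1.]);return T[:3,3],T[:3,:3]@d
def at(n,u,v,z):
    o,d=ray(n,u,v);return o+d*(z-o[2])/d[2]
def px(n,p):
    c=env.get_calibration(n);K=c['mtx'];T=c['T']
    q=T[:3,:3].T@(np.asarray(p,float)-T[:3,3]);return K[0,2]-K[0,0]*q[0]/q[2],K[1,2]+K[1,1]*q[1]/q[2]
def crop(im,u,v,w,h,k):
    return cv2.resize(im[v:v+h,u:u+w],None,fx=k,fy=k,interpolation=cv2.INTER_CUBIC)
E
python3 - <<'E'
import cv2,numpy as np
from h import crop
t=cv2.imread('pics/top0.png');s=cv2.imread('pics/side0.png')
a=np.hstack([crop(t,180,186,64,84,6),crop(t,308,180,69,84,6)])[:, :798]
cv2.imwrite('pics/c1.png',a)
E
```

```text
(no output)
```

View pics/c1.png

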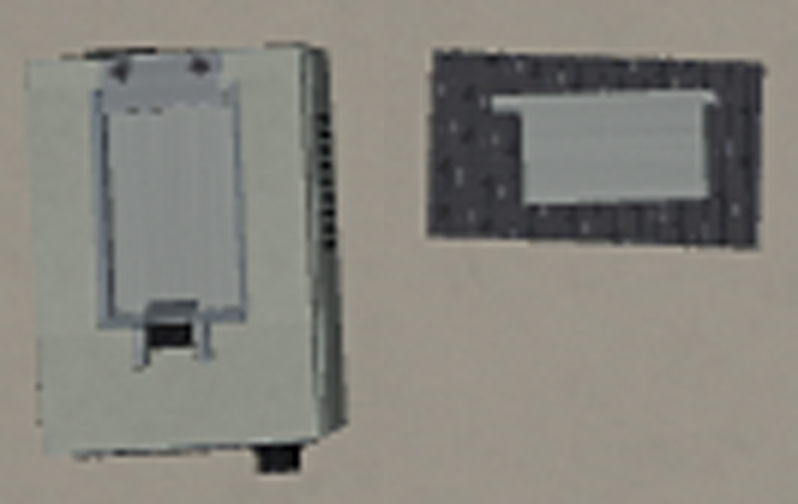

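```bash
python3 - <<'E'
import numpy as np
from h import *
np.set_printoptions(precision=1,suppress=True)
H=lambda x,y,z:at('top',180+(x+.5)/6-.5,186+(y+.5)/6-.5,z)[:2]
P=lambda x,y,z:at('top',308+(x-384+.5)/6-.5,180+(y+.5)/6-.5,z)[:2]
def rep(n,a):
    a=np.array(a);print(n,'ctr',a.mean(0),'sides',[np.linalg.norm(a[i]-a[i-1]) for i in range(4)])
    for i,j in((0,1),(3,2),(3,0),(2,1)):
        d=a[j]-a[i];print('  dir',np.degrees(np.arctan2(d[1],d[0])))
rep('deck',[H(27,62,62),H(300,45,62),H(318,442,62),H(43,455,62)])
rep('recess rim',[H(93,92,62),H(237,86,62),H(247,322,62),H(98,327,62)])
rep('floor',[H(106,108,50),H(238,108,50),H(243,310,50),H(111,312,50)])
print('lip',H(103,108,64),H(222,103,64),'tab',H(172,335,65))
rep('plate',[P(432,50,20),P(763,64,20),P(758,248,20),P(428,236,20)])
rep('block',[P(521,104,78),P(706,97,78),P(707,197,78),P(525,204,78)])
print('ledges',P(493,102,78),P(716,98,78))
E
```

```text
deck ctr [480.6 198.6] sides [np.float64(181.50006943182174), np.float64(127.07437497319609), np.float64(183.34072203314483), np.float64(126.89403193479785)]
  dir -87.94880006999622
  dir -88.77950063491807
  dir 1.7926366009603398
  dir 1.7347048977311246
recess rim ctr [500.8 199.8] sides [np.float64(108.62725939745073), np.float64(66.92722483524899), np.float64(109.16978957427536), np.float64(68.90383756438901)]
  dir -89.12476370633834
  dir -89.56879651441032
  dir 0.603768443442537
  dir 1.6414446706802521
floor ctr [499.3 200.9] sides [np.float64(95.40761048812656), np.float64(62.02475620961719), np.float64(94.44011157028228), np.float64(61.76063391422957)]
  dir -91.50718810108464
  dir -90.61865338875702
  dir 0.7741373255759026
  dir 0.6326514385896119
lip [547.1 229.1] [548.  173.9] tab [441.8 198.1]
plate ctr [ 534.9 -178.6] sides [np.float64(89.69486981082676), np.float64(159.88035454064405), np.float64(88.64936693949637), np.float64(158.7611903301661)]
  dir -93.94528949064028
  dir -93.5742631637839
  dir -2.6947143849386914
  dir -3.405546600940848
block ctr [ 533.  -184.3] sides [np.float64(45.596736885885115), np.float64(84.42381434920922), np.float64(45.55786821843614), np.float64(82.88693665279351)]
  dir -89.34324411149736
  dir -89.29960921111515
  dir 0.7191300154716007
  dir -1.2140311622315028
ledges [ 556.5 -129.4] [ 555.7 -231.1]
```

```bash
cat >> h.py <<'E'
from scipy.spatial.transform import Rotation as Ro
def Rtool(yaw,axis=0,tilt=0):
    """tool down, tool y at yaw; then turned by tilt about horizontal world axis at angle `axis`"""
    y=np.r_[np.cos(np.radians(yaw)),np.sin(np.radians(yaw)),0];x=np.r_[0,0,-1.]
    R=np.column_stack([x,y,np.cross(x,y)]);a=np.radians(axis)
    return Ro.from_rotvec(np.radians(tilt)*np.r_[np.cos(a),np.sin(a),0])*Ro.from_matrix(R)
def row(pos,Rt,frm=None):
    s=env.state();p,R=frm or (s['ee_pos'],Ro.from_euler('xyz',s['ee_rot'],degrees=True))
    rv=np.degrees((R.inv()*Rt).as_rotvec());t=R.inv().apply(np.asarray(pos,float)-p)/1000
    print('row','%.1f %.1f %.1f %.4f %.4f %.4f'%(*rv,*t))
E
python3 - <<'E'
from h import *
np.set_printoptions(precision=2,suppress=True)
R=Ro.from_euler('xyz',env.state()['ee_rot'],degrees=True);print(R.as_matrix())
# push start: behind wells face; plate yaw -3.4, tip leading 10deg
for yaw in(86.6,-93.4):
    Rt=Rtool(yaw,86.6,-10);print(yaw,Rt.as_matrix()[:,0]);row([465,-180.5,150],Rt);row([465,-180.5,33],Rt)
E
```

```text
[[-0.    0.36  0.93]
 [-0.    0.93 -0.36]
 [-1.   -0.    0.  ]]
86.6 [ 0.17 -0.01 -0.98]
row -17.6 -9.9 1.6 0.0641 -0.5757 0.4988
row -17.6 -9.9 1.6 0.1811 -0.5755 0.4988
-93.4 [ 0.17 -0.01 -0.98]
row 161.8 2.3 14.2 0.0641 -0.5757 0.4988
row 161.8 2.3 14.2 0.1811 -0.5755 0.4988
```

```bash
python3 -m handwheel '80.9 1.2 7.1 0.0320 -0.2880 0.2490 0.04;80.9 1.2 7.1 0.0320 -0.2880 0.2490 0.04;80.9 1.2 7.1 0.0320 -0.2880 0.2490 0.04;80.9 1.2 7.1 0.0320 -0.2880 0.2490 0.04;80.9 1.2 7.1 0.0320 -0.2880 0.2490 0.04;80.9 1.2 7.1 0.0320 -0.2880 0.2490 0.04;80.9 1.2 7.1 0.0320 -0.2880 0.2490 0.04;80.9 1.2 7.1 0.0320 -0.2880 0.2490 0.04;80.9 1.2 7.1 0.0320 -0.2880 0.2490 0.04;80.9 1.2 7.1 0.0320 -0.2880 0.2490 0.04;80.9 1.2 7.1 0.0320 -0.2880 0.2490 0.04;80.9 1.2 7.1 0.0320 -0.2880 0.2490 0.04' 20; python3 - <<'E'
from h import *
print(env.state()['qpos'].round(1))
row([465,-180.5,150],Rtool(-93.4,86.6,-10))
E
```

```text
time_s: 1.1
ee_pos: [335.4, 176.8, 181.6]
ee_rot: [140.4, 83.4, 37.9]
force: [0.5, -0.0, 0.4]
gripper_width: 39.8
[ 24.7  -1.6 119.4   1.8  55.8  36.3]
row 80.4 1.1 7.1 0.0180 0.2023 0.3228
```

```bash
python3 -m handwheel '80.4 1.1 7.1 0.0180 0.2023 0.3228 0.04;80.4 1.1 7.1 0.0180 0.2023 0.3228 0.04;80.4 1.1 7.1 0.0180 0.2023 0.3228 0.04;80.4 1.1 7.1 0.0180 0.2023 0.3228 0.04;80.4 1.1 7.1 0.0180 0.2023 0.3228 0.04;80.4 1.1 7.1 0.0180 0.2023 0.3228 0.04;80.4 1.1 7.1 0.0180 0.2023 0.3228 0.04;80.4 1.1 7.1 0.0180 0.2023 0.3228 0.04;80.4 1.1 7.1 0.0180 0.2023 0.3228 0.04;80.4 1.1 7.1 0.0180 0.2023 0.3228 0.04;80.4 1.1 7.1 0.0180 0.2023 0.3228 0.04;80.4 1.1 7.1 0.0180 0.2023 0.3228 0.04'; python3 - <<'E'
from h import *
print(env.state()['qpos'].round(1))
Rt=Rtool(-93.4,86.6,-10)
row([465,-180.5,150],Rt);row([470,-180.5,33],Rt);row([500,-182.3,33],Rt)
E
```

```text
time_s: 2.1
ee_pos: [467.7, -178.8, 149.6]
ee_rot: [-179.5, 80.1, -2.9]
force: [-1.0, -0.3, 0.3]
gripper_width: 40.2
[-24.7  10.3 111.7   4.9  48.9  65.7]
row 0.1 0.1 0.1 -0.0008 0.0019 0.0025
row 0.1 0.1 0.1 0.1153 0.0018 0.0177
row 0.1 0.1 0.1 0.1205 0.0018 -0.0119
```

```bash
python3 -m handwheel '0 0 0 0.04 0.0018 0.0100 0.04;0 0 0 0.08 0.0018 0.015 0.04;0 0 0 0.1173 0.0018 0.0173 0.04;0 0 0 0.1173 0.0018 0.0173 0.04;0 0 0 0.118 0.0018 0.012 0.04;0 0 0 0.119 0.0018 0.006 0.04;0 0 0 0.1204 0.0018 0 0.04;0 0 0 0.1204 0.0018 0 0.04'
python3 - <<'E'
from h import *
im=env.grab_frame('top');sd=env.grab_frame('side')
cv2.imwrite('pics/c2.png',np.hstack([crop(im,300,170,80,100,5),crop(sd,290,180,80,100,5)])[:,:,::-1])
Rt=Rtool(-93.4,86.6,-10)
for x in(490,500,510,520,530,540,550):row([x,-180.5-(x-470)*.059,31],Rt)
E
```

```text
time_s: 2.77
ee_pos: [491.9, -181.7, 34.4]
ee_rot: [179.4, 79.7, -3.5]
force: [0.3, 0.6, 0.3]
gripper_width: 40.0
row 0.5 -0.2 0.0 0.0025 0.0005 0.0008
row 0.5 -0.2 0.0 0.0043 0.0006 -0.0091
row 0.5 -0.2 0.0 0.0061 0.0007 -0.0190
row 0.5 -0.2 0.0 0.0079 0.0008 -0.0288
row 0.5 -0.2 0.0 0.0096 0.0009 -0.0387
row 0.5 -0.2 0.0 0.0114 0.0009 -0.0485
row 0.5 -0.2 0.0 0.0132 0.0010 -0.0584
```

View pics/c2.png

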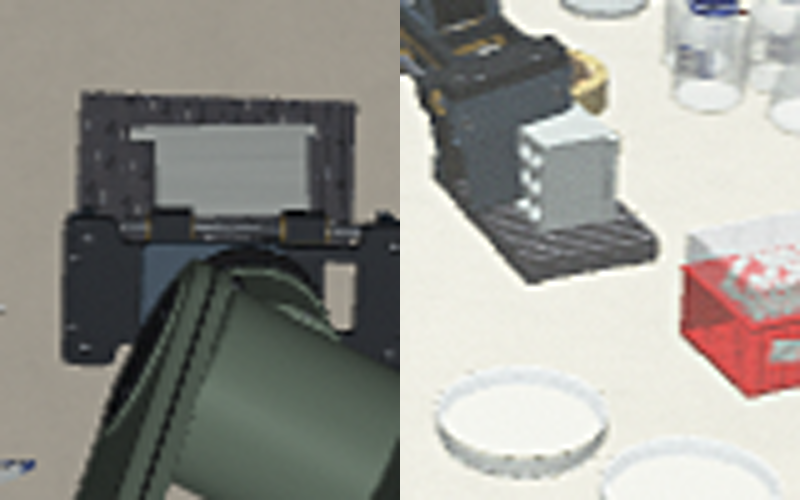

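The fingers (crop 170 and 300, row 230) are squarely behind the block, which is centred at crop 235. Next I push.

```bash
python3 -m handwheel '0 0 0 0.003 0.0005 -0.002 0.04;0 0 0 0.0037 0.0005 -0.005 0.04;0 0 0 0.0043 0.0006 -0.0085 0.04;0 0 0 0.0049 0.0006 -0.012 0.04;0 0 0 0.0055 0.0007 -0.0155 0.04;0 0 0 0.0061 0.0007 -0.019 0.04;0 0 0 0.0067 0.0008 -0.0225 0.04;0 0 0 0.0073 0.0008 -0.026 0.04;0 0 0 0.0079 0.0008 -0.0288 0.04;0 0 0 0.0085 0.0009 -0.032 0.04;0 0 0 0.0096 0.0009 -0.0365 0.04;0 0 0 0.0096 0.0009 -0.0365 0.04'
python3 - <<'E'
from h import *
im=env.grab_frame('top');sd=env.grab_frame('side')
cv2.imwrite('pics/c3.png',np.hstack([crop(im,300,160,80,100,5),crop(sd,290,180,80,100,5)])[:,:,::-1])
Rt=Rtool(-93.4,86.6,-10)
for x in(530,540,550):row([x,-180.5-(x-470)*.059,31],Rt)
E
```

```text
time_s: 3.87
ee_pos: [527.6, -183.8, 28.9]
ee_rot: [180.0, 79.9, -3.0]
force: [-1.3, 0.5, 0.5]
gripper_width: 40.3
row 0.4 -0.1 0.1 -0.0016 0.0001 -0.0028
row 0.4 -0.1 0.1 0.0002 0.0002 -0.0127
row 0.4 -0.1 0.1 0.0019 0.0003 -0.0226
```

View pics/c3.png

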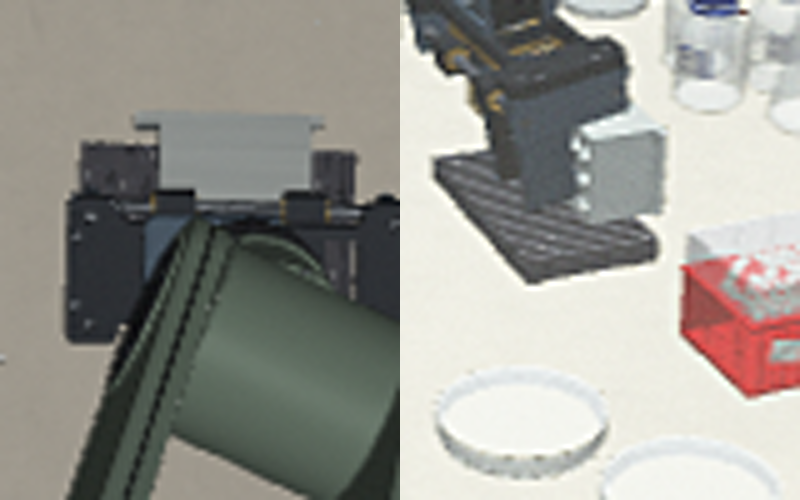

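The block slid squarely and now overhangs the edge by about 15 mm. I'll keep going until it tips.

```bash
python3 -m handwheel '0 0 0 -0.0015 0 -0.003 0.04;0 0 0 -0.001 0 -0.006 0.04;0 0 0 -0.0005 0.0001 -0.009 0.04;0 0 0 0 0.0002 -0.0115 0.04;0 0 0 0.0004 0.0002 -0.014 0.04;0 0 0 0.0008 0.0002 -0.016 0.04;0 0 0 0.001 0.0002 -0.018 0.04;0 0 0 0.0013 0.0003 -0.0195 0.04;0 0 0 0.0013 0.0003 -0.0195 0.04;0 0 0 0.0013 0.0003 -0.0195 0.04;0 0 0 0.0013 0.0003 -0.0195 0.04'
python3 - <<'E'
from h import *
im=env.grab_frame('top');sd=env.grab_frame('side')
cv2.imwrite('pics/c4.png',np.hstack([crop(im,300,150,80,100,5),crop(sd,290,180,80,100,5)])[:,:,::-1])
Rt=Rtool(-93.4,86.6,-10)
for x in(530,540,550,560):row([x,-180.5-(x-470)*.059,31],Rt)
E
```

```text
time_s: 4.88
ee_pos: [546.1, -184.9, 30.8]
ee_rot: [-180.0, 80.0, -2.9]
force: [0.3, 0.4, 0.5]
gripper_width: 39.9
row 0.4 -0.0 0.1 -0.0029 -0.0000 0.0156
row 0.4 -0.0 0.1 -0.0012 0.0000 0.0058
row 0.4 -0.0 0.1 0.0005 0.0001 -0.0041
row 0.4 -0.0 0.1 0.0023 0.0002 -0.0140
```

View pics/c4.png

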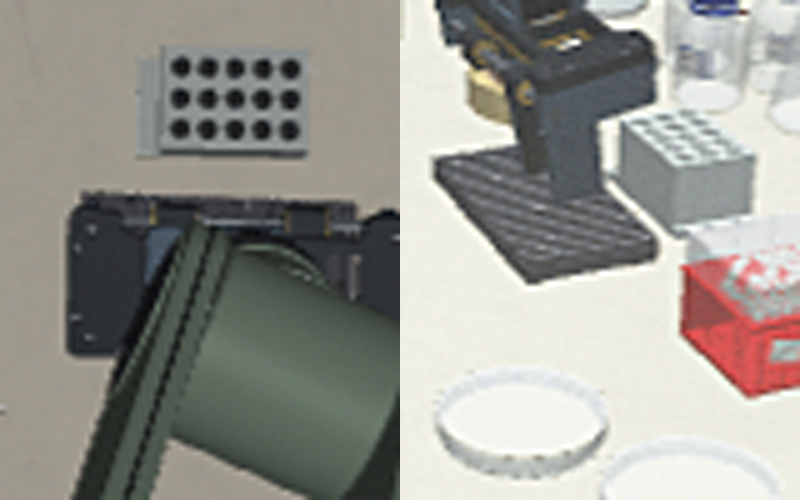

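It tipped: the block stands on its base with the wells up, centre well at crop (235,98). Next, the grasp pose.

```bash
python3 - <<'E'
from h import *
P=lambda x,y,z:at('top',300+(x+.5)/5-.5,150+(y+.5)/5-.5,z)[:2]
c=P(235,98,50);print('centre',c)
for a,b in(((181,67),(290,69)),((180,98),(290,99)),((179,128),(290,130)),((163,47),(310,50))):
    d=P(*b,50)-P(*a,50);print(np.degrees(np.arctan2(d[1],d[0]))+90,np.linalg.norm(d))
print('ledge end',P(137,108,7))
yaw=-2
row([500,-182,100],Rtool(-93.4,86.6,-10))
row([480,-182,130],Rtool(yaw))
f=([480,-182,130],Rtool(yaw))
row([c[0],c[1],110],Rtool(yaw),f);row([c[0],c[1],26],Rtool(yaw),f)
E
```

```text
centre [ 633.48704662 -190.6166848 ]
-2.594309007692928 61.552127708661615
-2.0561277802699465 62.06376534423943
-2.564531953811354 62.58718565189156
-2.7164173030980123 83.05314711672798
ledge end [ 634.07677038 -135.83664798]
row 0.4 -0.0 0.1 -0.0761 -0.0005 0.0332
row -90.7 -7.8 -7.9 -0.1091 0.0005 0.0477
row 0.0 0.0 0.0 0.0200 0.1537 0.0033
row 0.0 0.0 0.0 0.1040 0.1537 0.0033
```

```bash
python3 - <<'E'
from h import *
row([600,-189,140],Rtool(-2.5))
E
python3 -m handwheel '0 0 0 -0.04 0 0.01 0.04;0 0 0 -0.08 0 0.015 0.04;-30 -2 -2 -0.1 0 0.01 0.0912;-90.7 -7.8 -7.9 -0.1 0 -0.02 0.0912;-90.7 -7.8 -7.9 -0.1 0 -0.034 0.0912;-90.7 -7.8 -7.9 -0.1 0 -0.034 0.0912;-90.7 -7.8 -7.9 -0.1 0 -0.034 0.0912;-90.7 -7.8 -7.9 -0.1 0 -0.034 0.0912;-90.7 -7.8 -7.9 -0.1 0 -0.034 0.0912;-90.7 -7.8 -7.9 -0.1 0 -0.034 0.0912;-90.7 -7.8 -7.9 -0.1 0 -0.034 0.0912;-90.7 -7.8 -7.9 -0.1 0 -0.034 0.0912'
python3 - <<'E'
from h import *
print(env.state()['qpos'].round(1))
row([633.5,-190.6,80],Rtool(-2.5))
row([633.5,-190.6,26],Rtool(-2.5))
E
```

```text
row -90.2 -7.9 -7.9 -0.0981 0.0013 -0.0724
time_s: 5.98
ee_pos: [561.9, -185.8, 135.1]
ee_rot: [142.9, 87.6, 31.7]
force: [0.7, -0.7, 0.3]
gripper_width: 91.2
[-20.5  22.4  95.4   2.2  60.7  -0.3]
row -18.8 -1.7 -1.8 0.0576 0.0670 -0.0197
row -18.8 -1.7 -1.8 0.1115 0.0657 -0.0178
```

```bash
python3 -m handwheel '-7 -0.6 -0.6 0.01 0.0350 -0.01 0.0912;-14 -1.2 -1.2 0.02 0.0670 -0.0197 0.0912;-18.8 -1.7 -1.8 0.0576 0.0670 -0.0197 0.0912;-18.8 -1.7 -1.8 0.0576 0.0670 -0.0197 0.0912;-18.8 -1.7 -1.8 0.0576 0.0670 -0.0197 0.0912'
python3 - <<'E'
from h import *
row([633.5,-190.6,24],Rtool(-2.5))
E
```

```text
time_s: 6.4
ee_pos: [631.8, -190.0, 77.7]
ee_rot: [-104.5, 89.6, 162.6]
force: [-1.0, -1.3, 0.1]
gripper_width: 91.1
row -0.4 -0.1 0.4 0.0537 0.0020 0.0006
```

```bash
python3 -m handwheel '-0.4 -0.1 0.4 0.03 0.0015 0 0.0912;-0.4 -0.1 0.4 0.0537 0.0015 0.0006 0.0912;-0.4 -0.1 0.4 0.0537 0.0015 0.0006 0.0912;-0.4 -0.1 0.4 0.0537 0.0015 0.0006 0.045;-0.4 -0.1 0.4 0.0537 0.0015 0.0006 0.045;-0.4 -0.1 0.4 0.0537 0.0015 0.0006 0.045;-0.4 -0.1 0.4 0.0537 0.0015 0.0006 0.045;-0.4 -0.1 0.4 0.0537 0.0015 0.0006 0.045;-0.4 -0.1 0.4 0.0537 0.0015 0.0006 0.045;-0.4 -0.1 0.4 0.0537 0.0015 0.0006 0.045;-0.4 -0.1 0.4 0.0537 0.0015 0.0006 0.045' 30
python3 - <<'E'
from h import *
s=env.state();print(s['ee_pos'],s['torque'])
# hover target above heater: tilt 16 nose-down. heater yaw 1.3
Y=1.3
for tilt in(16,-16):print((Ro.from_rotvec([0,np.radians(tilt),0])*Ro.identity()).apply([1,0,0]))
row([633.5,-190.6,170],Rtool(-2.5))
row([470,200,190],Rtool(-90+Y))
E
```

```text
time_s: 7.32
ee_pos: [634.0, -191.6, 27.7]
ee_rot: [66.8, 89.7, -25.6]
force: [-4.3, -0.6, 6.8]
gripper_width: 57.8
[ 634.02116993 -191.63535974   27.65403104] [-0.08098528  1.06791948  0.03397447]
[ 0.9612617   0.         -0.27563736]
[0.9612617  0.         0.27563736]
row 0.1 0.1 -0.3 -0.1423 0.0001 -0.0007
row 86.3 -0.1 -0.3 -0.1640 -0.1794 -0.3841
```

```bash
python3 -m handwheel '0 0 0 -0.03 0 0 0.045;0 0 0 -0.07 0 0 0.045;0 0 0 -0.11 0 0 0.045;0 0 0 -0.1423 0 0 0.045;0 0 0 -0.1423 0 0 0.045;0 0 0 -0.1423 0 0 0.045'
python3 - <<'E'
from h import *
row([480,200,190],Rtool(-88.7))
row([557,5,190],Rtool(-45))
E
```

```text
time_s: 7.82
ee_pos: [634.7, -191.3, 170.1]
ee_rot: [75.3, 89.4, -17.1]
force: [-0.3, -0.5, -6.7]
gripper_width: 57.7
row 86.3 -0.3 -0.6 -0.0227 -0.1708 -0.3844
row 42.6 -0.1 -0.6 -0.0213 -0.0857 -0.1928
```

```bash
python3 -m handwheel '2 0 0 -0.005 -0.004 -0.008 0.045;5 0 0 -0.01 -0.010 -0.023 0.045;9 0 0 -0.015 -0.018 -0.041 0.045;14 0 0 -0.0213 -0.028 -0.063 0.045;19 0 0 -0.0213 -0.038 -0.086 0.045;24 0 0 -0.0213 -0.048 -0.108 0.045;29 0 0 -0.0213 -0.058 -0.131 0.045;34 0 0 -0.0213 -0.067 -0.152 0.045;38 0 0 -0.0213 -0.076 -0.171 0.045;41 0 0 -0.0213 -0.082 -0.185 0.045;42.6 0 -0.6 -0.0213 -0.0857 -0.1928 0.045;42.6 0 -0.6 -0.0213 -0.0857 -0.1928 0.045' 40
python3 - <<'E'
from h import *
row([480,200,190],Rtool(-88.7))
E
```

```text
time_s: 8.82
ee_pos: [553.8, 6.8, 185.9]
ee_rot: [-62.0, 89.4, 163.1]
force: [-0.1, 0.6, -5.1]
gripper_width: 58.3
row 43.8 0.5 0.4 -0.0028 -0.1887 -0.0847
```

```bash
python3 -m handwheel '2 0 0 0 -0.008 -0.004 0.045;5 0 0 0 -0.023 -0.010 0.045;9 0 0 0 -0.041 -0.018 0.045;14 0 0 0 -0.063 -0.028 0.045;19 0 0 0 -0.086 -0.038 0.045;24 0 0 0 -0.108 -0.048 0.045;29 0 0 0 -0.131 -0.058 0.045;34 0 0 0 -0.152 -0.067 0.045;38 0 0 0 -0.168 -0.075 0.045;42 0 0 0 -0.182 -0.081 0.045;43.8 0.5 0.4 0 -0.1887 -0.0847 0.045;43.8 0.5 0.4 0 -0.1887 -0.0847 0.045'
python3 -m handwheel '0 0 0 0 0 0 0.045;0 0 0 0 0 0 0.045'
python3 - <<'E'
from h import *
im=env.grab_frame('top');sd=env.grab_frame('side')
cv2.imwrite('pics/c5.png',np.hstack([crop(im,175,160,80,110,5),crop(sd,210,130,80,110,5)])[:,:,::-1])
print(env.state()['qpos'].round(1))
row([480,200,190],Rtool(-88.7,91.3,16))
row([480,200,190],Rtool(-88.7,91.3,-16))
E
```

```text
time_s: 9.82
ee_pos: [481.4, 198.9, 187.6]
ee_rot: [152.1, 89.7, -26.6]
force: [-0.9, -0.3, -4.4]
gripper_width: 57.9
time_s: 9.98
ee_pos: [482.7, 197.4, 188.6]
ee_rot: [158.1, 89.6, -20.6]
force: [0.1, -0.8, -4.2]
gripper_width: 57.4
[ 21.1  14.4  99.   -0.2  66.3 110. ]
row -0.1 -16.4 -0.1 -0.0009 -0.0026 0.0029
row -0.1 15.6 -0.1 -0.0009 -0.0026 0.0029
```

View pics/c5.png

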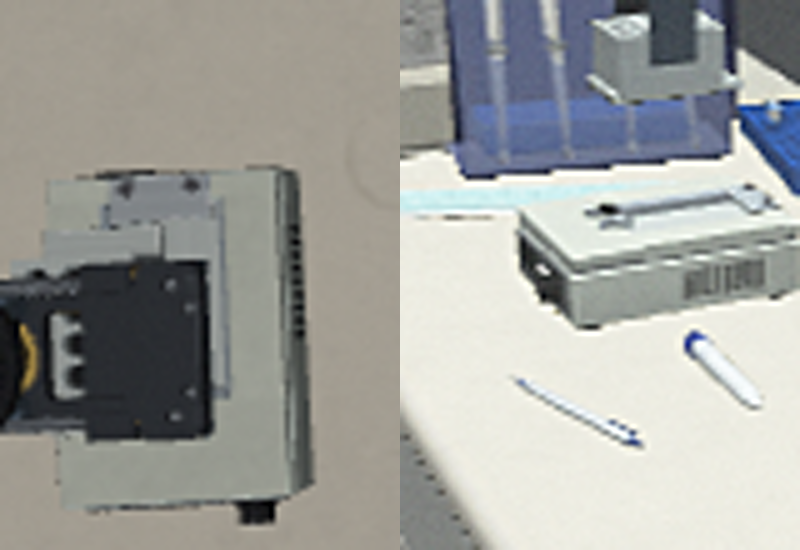

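The block is held level, long ledge toward the back of the heater (top crop: ledge edge from (43,232) to (160,227)). I'll check the ledge edge against the expected pose.

```bash
python3 - <<'E'
from h import *
np.set_printoptions(precision=1,suppress=True)
P=lambda x,y,z:at('top',175+(x+.5)/5-.5,160+(y+.5)/5-.5,z)[:2]
a,b=P(43,232,168),P(160,227,168);d=b-a
print('ledge',(a+b)/2,np.linalg.norm(d),np.degrees(np.arctan2(d[1],d[0]))+90)
S=lambda x,y:(210+(x-400+.5)/5-.5,130+(y+.5)/5-.5)
# side: compare predicted pixels for block corners (near side y-), heater deck corners
to=lambda p:((px('side',p)[0]-210+.5)*5+400,(px('side',p)[1]-130+.5)*5)
c=np.cos(np.radians(1.3));s=np.sin(np.radians(1.3))
Hh=lambda x,y,z:(504.5+x*c-y*s,200.5+x*s+y*c,z)
m=np.array([483.7,197.5,186])
for q in((55.5,-29,-25),(-46.5,-29,-25),(-41.5,-29,25),(41.5,-29,25)):print('blk',q,to(m+np.array([q[0]*c-q[1]*s,q[0]*s+q[1]*c,q[2]])))
for q in((-116.5,-65,62),(68.5,-65,62),(-116.5,65,62)):print('deck',q,to(Hh(*q)))
E
```

```text
ledge [539.1 198.4] 58.48654451970953 0.9383792879566784
blk (55.5, -29, -25) (np.float64(739.9163362548364), np.float64(87.72799502218945))
blk (-46.5, -29, -25) (np.float64(610.5616743480844), np.float64(103.01444590766323))
blk (-41.5, -29, 25) (np.float64(614.878689661387), np.float64(35.22083729786942))
blk (41.5, -29, 25) (np.float64(721.7506587860291), np.float64(24.191376426564375))
deck (-116.5, -65, 62) (np.float64(566.638758681528), np.float64(255.03478105851428))
deck (68.5, -65, 62) (np.float64(799.6794978832988), np.float64(219.9619611967978))
deck (-116.5, 65, 62) (np.float64(510.5806698378598), np.float64(200.8791787179362))
```

```bash
cat >> h.py <<'E'
def ins(xm,zm,tilt,ym=0.,off=(1.,.5,-2.7),Y=1.3,C=(504.5,200.5,50)):
    Z=Ro.from_euler('z',Y,degrees=True);T=Z*Ro.from_euler('y',tilt,degrees=True)
    mid=np.array(C)+Z.apply([xm,ym,zm]);tcp=mid-T.apply(off)
    print('mid',(xm,ym,zm),'tcp',tcp.round(1),end=' ');row(tcp,Rtool(Y-90,Y+90,tilt))
def where(off=(1.,.5,-2.7),Y=1.3,C=(504.5,200.5,50)):
    s=env.state();R=Ro.from_euler('xyz',s['ee_rot'],degrees=True)
    M=R*Rtool(-90).inv();m=s['ee_pos']+M.apply(off)
    Z=Ro.from_euler('z',Y,degrees=True);print('mid in recess',Z.inv().apply(m-np.array(C)).round(1),'eul zyx',(Z.inv()*M).as_euler('ZYX',degrees=True).round(1),'F',s['force'].round(1),'T',s['torque'].round(2),'w',round(s['gripper_width'],1))
E
python3 -c "
from h import *
where();ins(-9,100,16);ins(-9,60,16)"
```

```text
mid in recess [-20.5  -2.1 136.4] eul zyx [-0.1 -0.4 -0.1] F [ 0.3  0.3 -4.5] T [-0.07  0.21  0.01] w 57.7
mid (-9, 0.0, 100) tcp [495.3 199.8 152.9] row -0.1 -16.4 -0.1 0.0363 -0.0022 -0.0121
mid (-9, 0.0, 60) tcp [495.3 199.8 112.9] row -0.1 -16.4 -0.1 0.0763 -0.0022 -0.0118
```

```bash
python3 -m handwheel '0 -4 0 0.01 -0.0005 -0.003 0.045;0 -8 0 0.02 -0.0015 -0.008 0.045;0 -12 0 0.0363 -0.0022 -0.012 0.045;0 -16.4 0 0.0500 -0.0022 -0.012 0.045;0 -16.4 0 0.0650 -0.0022 -0.012 0.045;0 -16.4 0 0.0763 -0.0022 -0.012 0.045;0 -16.4 0 0.0763 -0.0022 -0.012 0.045;0 -16.4 0 0.0763 -0.0022 -0.012 0.045;0 -16.4 0 0.0763 -0.0022 -0.012 0.045'
python3 - <<'E'
from h import *
where()
im=env.grab_frame('top');sd=env.grab_frame('side')
cv2.imwrite('pics/c6.png',np.hstack([crop(im,175,170,70,100,5),crop(sd,225,150,90,100,5)])[:,:,::-1])
where();ins(-9,43,16);ins(-9,40,16);ins(-2,40,16);ins(2,40,16)
E
```

```text
time_s: 10.83
ee_pos: [495.7, 200.8, 114.6]
ee_rot: [0.1, 74.2, -178.7]
force: [0.4, 0.5, -4.0]
gripper_width: 58.2
mid in recess [-8.5  1.  61.7] eul zyx [-0.1 15.8 -0. ] F [ 0.4  0.5 -4. ] T [-0.04 -0.29  0.  ] w 58.2
mid in recess [-8.4  1.2 62. ] eul zyx [-0.1 15.8 -0. ] F [ 0.6  0.5 -4.5] T [-0.1  -0.27 -0.01] w 57.5
mid (-9, 0.0, 43) tcp [495.3 199.8  95.9] row -0.1 -0.2 0.0 0.0184 0.0012 -0.0046
mid (-9, 0.0, 40) tcp [495.3 199.8  92.9] row -0.1 -0.2 0.0 0.0213 0.0012 -0.0055
mid (-2, 0.0, 40) tcp [502.3 199.9  92.9] row -0.1 -0.2 0.0 0.0194 0.0012 -0.0122
mid (2, 0.0, 40) tcp [506.3 200.   92.9] row -0.1 -0.2 0.0 0.0183 0.0012 -0.0160
```

View pics/c6.png

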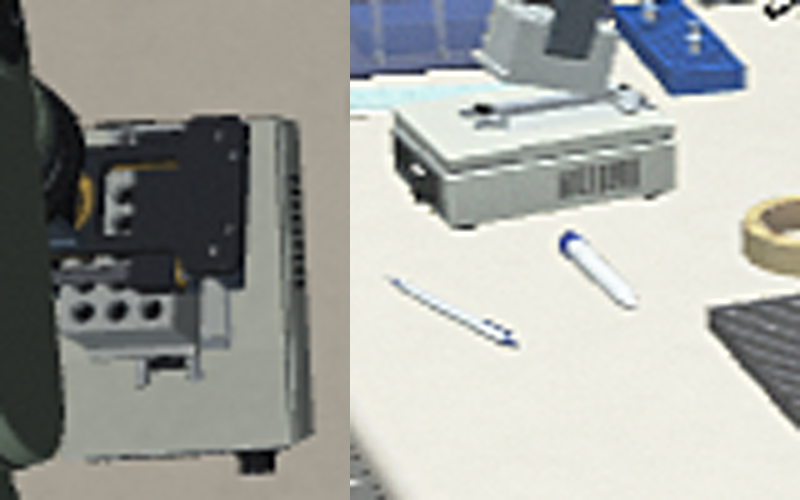

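The tilt is right: ledge low at the back, short ledge high over the catch (top crop (165,350)). I'll lower it carefully, watching the force.

```bash
python3 -m handwheel '0 0 0 0.006 0.0006 -0.002 0.045;0 0 0 0.012 0.0010 -0.0035 0.045;0 0 0 0.0184 0.0010 -0.0050 0.045;0 0 0 0.0184 0.0010 -0.0050 0.045;0 0 0 0.0184 0.0010 -0.0050 0.045;0 0 0 0.0184 0.0010 -0.0050 0.045'
python3 - <<'E'
from h import *
where()
ins(-9,43,16);ins(-9,40,16)
E
python3 -m handwheel '0 0 0 0.001 0 0 0.045;0 0 0 0.002 0 -0.0005 0.045;0 0 0 0.003 0 -0.0008 0.045;0 0 0 0.003 0 -0.0008 0.045;0 0 0 0.003 0 -0.0008 0.045'
python3 - <<'E'
from h import *
where()
ins(-9,40,16);ins(-2,40,16);ins(2,40,16)
E
```

```text
time_s: 11.43
ee_pos: [495.1, 199.8, 94.3]
ee_rot: [0.2, 74.0, -178.6]
force: [-0.0, -0.1, -4.4]
gripper_width: 57.8
mid in recess [-9.2 -0.  41.5] eul zyx [-0.1 16.  -0.1] F [-0.  -0.1 -4.4] T [-0.02 -0.26 -0.02] w 57.8
mid (-9, 0.0, 43) tcp [495.3 199.8  95.9] row -0.1 -0.0 -0.0 -0.0015 -0.0000 0.0003
mid (-9, 0.0, 40) tcp [495.3 199.8  92.9] row -0.1 -0.0 -0.0 0.0014 -0.0000 -0.0006
time_s: 11.85
ee_pos: [495.2, 199.8, 91.9]
ee_rot: [0.2, 74.1, -178.6]
force: [-1.7, -0.8, -0.4]
gripper_width: 57.8
mid in recess [-9.  0. 39.] eul zyx [-0.1 15.9 -0. ] F [-1.7 -0.8 -0.4] T [-0.04 -0.1   0.03] w 57.8
mid (-9, 0.0, 40) tcp [495.3 199.8  92.9] row -0.1 -0.1 -0.0 -0.0009 0.0000 0.0002
mid (-2, 0.0, 40) tcp [502.3 199.9  92.9] row -0.1 -0.1 -0.0 -0.0029 0.0000 -0.0065
mid (2, 0.0, 40) tcp [506.3 200.   92.9] row -0.1 -0.1 -0.0 -0.0040 0.0000 -0.0104
```

Contact force of 4 N at zm = 39 matches the recess floor. Now I slide back under the lip.

```bash
python3 -m handwheel '0 0 0 -0.001 0 -0.001 0.045;0 0 0 -0.0018 0 -0.003 0.045;0 0 0 -0.0025 0 -0.005 0.045;0 0 0 -0.003 0 -0.0068 0.045;0 0 0 -0.003 0 -0.0068 0.045;0 0 0 -0.003 0 -0.0068 0.045;0 0 0 -0.003 0 -0.0068 0.045'
python3 - <<'E'
from h import *
where()
E
python3 -m handwheel '0 0 0 -0.0003 0 -0.001 0.045;0 0 0 -0.0006 0 -0.002 0.045;0 0 0 -0.0008 0 -0.003 0.045;0 0 0 -0.0008 0 -0.003 0.045;0 0 0 -0.0008 0 -0.003 0.045'
python3 - <<'E'
from h import *
where()
E
python3 -m handwheel '0 0 0 -0.0003 0 -0.001 0.045;0 0 0 -0.0005 0 -0.002 0.045;0 0 0 -0.0005 0 -0.002 0.045;0 0 0 -0.0005 0 -0.002 0.045'
python3 - <<'E'
from h import *
where()
for i in range(4):print(env.state()['ee_pos'])
ins(2,40,16)
E
```

```text
time_s: 12.43
ee_pos: [502.5, 199.8, 92.2]
ee_rot: [0.2, 74.0, -178.6]
force: [0.0, -0.1, -4.9]
gripper_width: 57.9
mid in recess [-1.8 -0.1 39.3] eul zyx [-0.1 16.  -0.1] F [ 0.  -0.1 -4.9] T [ 0.01 -0.22  0.01] w 57.9
time_s: 12.85
ee_pos: [505.6, 200.0, 92.3]
ee_rot: [0.2, 74.0, -178.6]
force: [0.2, 0.1, -4.6]
gripper_width: 58.0
mid in recess [ 1.3 -0.1 39.4] eul zyx [-0.1 16.  -0.1] F [ 0.2  0.1 -4.6] T [-0.02 -0.24  0.03] w 58.0
time_s: 13.18
ee_pos: [507.3, 200.0, 92.2]
ee_rot: [0.2, 74.0, -178.6]
force: [-0.8, -1.4, -4.1]
gripper_width: 57.7
mid in recess [ 3.  -0.1 39.3] eul zyx [-0.1 16.  -0.1] F [-0.8 -1.4 -4.1] T [-0.06 -0.06  0.01] w 57.7
[507.31521229 199.97558114  92.21335437]
[507.31521229 199.97558114  92.21335437]
[507.31521229 199.97558114  92.21335437]
[507.31521229 199.97558114  92.21335437]
mid (2, 0.0, 40) tcp [506.3 200.   92.9] row -0.1 0.0 -0.0 -0.0004 -0.0001 0.0012
```

```bash
python3 - <<'E'
from h import *
for t in(14,12,10,8,6,4,2,0):
    s,c=np.sin(np.radians(t)),np.cos(np.radians(t))
    print(t,end=' ');ins(51.0-max(55.5*c-25*s,55.5*c-18*s),.4+55.5*s+25*c,t)
E
```

```text
14 mid (np.float64(1.5031813124762152), 0.0, np.float64(38.084058362681475)) tcp [505.7 200.   90.9] row -0.1 2.0 -0.0 0.0017 -0.0001 0.0012
12 mid (np.float64(0.4552185939934503), 0.0, np.float64(36.39278885873078)) tcp [504.5 200.   89.2] row -0.1 4.0 -0.0 0.0036 -0.0001 0.0018
10 mid (np.float64(-0.531163094172797), 0.0, np.float64(34.65766768581983)) tcp [503.5 200.   87.5] row -0.1 6.0 -0.0 0.0056 -0.0001 0.0024
8 mid (np.float64(-1.454761997875977), 0.0, np.float64(32.88080882182289)) tcp [502.4 200.   85.7] row -0.1 8.0 -0.0 0.0076 -0.0001 0.0029
6 mid (np.float64(-2.314452854121406), 0.0, np.float64(31.064377095561603)) tcp [501.5 199.9  83.9] row -0.1 10.0 -0.0 0.0096 -0.0001 0.0033
4 mid (np.float64(-3.109188262025988), 0.0, np.float64(29.210585549294557)) tcp [500.6 199.9  82. ] row -0.1 12.0 -0.0 0.0117 -0.0001 0.0036
2 mid (np.float64(-3.837999958914793), 0.0, np.float64(27.321692742466198)) tcp [499.8 199.9  80.1] row -0.1 14.0 -0.0 0.0138 -0.0001 0.0039
0 mid (np.float64(-4.5), 0.0, np.float64(25.4)) tcp [499.  199.9  78.1] row -0.1 16.0 -0.1 0.0159 -0.0001 0.0041
```

```bash
python3 -m handwheel '0 1 0 0.0008 0 0.0009 0.045;0 2 0 0.0017 0 0.0012 0.045;0 3 0 0.0026 0 0.0015 0.045;0 4 0 0.0036 0 0.0018 0.045;0 5 0 0.0046 0 0.0021 0.045;0 6 0 0.0056 0 0.0024 0.045;0 6 0 0.0056 0 0.0024 0.045;0 6 0 0.0056 0 0.0024 0.045'
python3 -c "
from h import *
where()"
python3 -m handwheel '0 0.7 0 0.0007 0 0.0002 0.045;0 1.4 0 0.0014 0 0.0004 0.045;0 2 0 0.0020 0 0.0005 0.045;0 3 0 0.0030 0 0.0007 0.045;0 4 0 0.0040 0 0.0009 0.045;0 4 0 0.0040 0 0.0009 0.045'
python3 - <<'E'
from h import *
where()
for t in(6,4,2,0):
    s,c=np.sin(np.radians(t)),np.cos(np.radians(t))
    print(t,end=' ');ins(51.0-max(55.5*c-25*s,55.5*c-18*s),.2+55.5*s+25*c,t)
E
```

```text
time_s: 13.85
ee_pos: [503.6, 200.0, 87.7]
ee_rot: [0.3, 80.1, -178.5]
force: [-0.3, 0.1, -4.7]
gripper_width: 57.8
mid in recess [-0.4  0.  34.9] eul zyx [-0.1  9.9 -0.1] F [-0.3  0.1 -4.7] T [-0.08 -0.13  0.05] w 57.8
time_s: 14.35
ee_pos: [501.9, 199.9, 83.9]
ee_rot: [0.6, 84.2, -178.2]
force: [-0.6, -0.4, -3.3]
gripper_width: 57.4
mid in recess [-1.9 -0.1 31.1] eul zyx [-0.1  5.8 -0.1] F [-0.6 -0.4 -3.3] T [-0.11  0.11  0.08] w 57.4
6 mid (np.float64(-2.314452854121406), 0.0, np.float64(30.8643770955616)) tcp [501.5 199.9  83.7] row -0.1 -0.2 -0.0 0.0003 -0.0001 0.0004
4 mid (np.float64(-3.109188262025988), 0.0, np.float64(29.010585549294557)) tcp [500.6 199.9  81.8] row -0.1 1.8 -0.1 0.0022 -0.0001 0.0011
2 mid (np.float64(-3.837999958914793), 0.0, np.float64(27.121692742466195)) tcp [499.8 199.9  79.9] row -0.1 3.8 -0.1 0.0042 -0.0001 0.0017
0 mid (np.float64(-4.5), 0.0, np.float64(25.2)) tcp [499.  199.9  77.9] row -0.1 5.8 -0.1 0.0062 -0.0001 0.0023
```

```bash
python3 -m handwheel '0 1 0 0.0012 0 0.0009 0.045;0 1.8 0 0.0022 0 0.0011 0.045;0 2.8 0 0.0032 0 0.0014 0.045;0 3.8 0 0.0042 0 0.0017 0.045;0 3.8 0 0.0042 0 0.0017 0.045'
python3 -c "
from h import *
where()"
python3 -m handwheel '0 1 0 0.001 0 0.0003 0.045;0 2 0 0.002 0 0.0006 0.045;0 2.5 0 0.0025 0 0.0006 0.045;0 3 0 0.003 0 0.0006 0.045;0 3 0 0.003 0 0.0006 0.045'
python3 - <<'E'
from h import *
where();ins(-4.5,25,0)
E
```

```text
time_s: 14.77
ee_pos: [500.1, 199.8, 79.7]
ee_rot: [1.6, 88.0, -177.2]
force: [-0.1, -0.2, -4.4]
gripper_width: 57.7
mid in recess [-3.5 -0.1 26.9] eul zyx [-0.1  2.  -0.1] F [-0.1 -0.2 -4.4] T [-0.02 -0.25  0.07] w 57.7
time_s: 15.18
ee_pos: [499.4, 199.9, 77.8]
ee_rot: [177.8, 89.1, -1.1]
force: [-0.5, -0.1, 4.2]
gripper_width: 57.8
mid in recess [-4.1  0.1 25.1] eul zyx [-0.1 -0.9 -0. ] F [-0.5 -0.1  4.2] T [-0.22  0.85  0.03] w 57.8
mid (-4.5, 0.0, 25) tcp [499.  199.9  77.7] row -0.1 -0.9 -0.0 0.0001 0.0001 0.0004
```

```bash
python3 -m handwheel '0 0.3 0 0.0005 0 0 0.045;0 0.6 0 0.001 0 0 0.045;0 0.6 0 0.0015 0 0 0.045;0 0.6 0 0.0015 0 0 0.045'
python3 -c "
from h import *
where()"
python3 -m handwheel '0 0 0 0 0 0 0.045;0 0 0 -0.001 0 0 0.08;0 0 0 -0.001 0 0 0.08;0 0 0 -0.001 0 0 0.08;0 0 0 -0.001 0 0 0.08;0 0 0 -0.001 0 0 0.08;0 0 0 -0.03 0 0 0.08;0 0 0 -0.07 0 0 0.08;0 0 0 -0.10 0 0 0.04;0 0 0 -0.10 0 -0.0 0.0;0 0 0 -0.10 0 0 0.0;0 0 0 -0.10 0 0 0.0'
python3 - <<'E'
from h import *
where()
# press pose: front half of top
row([504.5-29,200.5-.7,115],Rtool(-88.7));row([504.5-29,200.5-.7,100],Rtool(-88.7))
row([350,60,230],Rtool(-88.7))
E
```

```text
time_s: 15.52
ee_pos: [499.8, 200.0, 77.5]
ee_rot: [179.2, 88.4, 0.4]
force: [-3.3, -1.3, 12.9]
gripper_width: 57.5
mid in recess [-3.6  0.1 24.8] eul zyx [-0.1 -1.6 -0. ] F [-3.3 -1.3 12.9] T [-0.31  1.25 -0.01] w 57.5
time_s: 16.52
ee_pos: [496.3, 199.6, 174.4]
ee_rot: [176.2, 88.6, -2.6]
force: [0.8, 0.6, -0.8]
gripper_width: 56.4
mid in recess [ -7.2  -0.2 121.7] eul zyx [-0.1 -1.4 -0.1] F [ 0.8  0.6 -0.8] T [-0.06  0.2  -0.01] w 56.4
row -0.1 -1.4 -0.1 0.0589 -0.0007 0.0222
row -0.1 -1.4 -0.1 0.0739 -0.0007 0.0225
row -0.1 -1.4 -0.1 -0.0589 0.1366 0.1478
```

```bash
python3 -m handwheel '0 -0.7 0 0.01 0 0.01 0;0 -1.4 0 0.02 -0.0007 0.0222 0;0 -1.4 0 0.02 -0.0007 0.0222 0;0 -1.4 0 0.02 -0.0007 0.0222 0;0 -1.4 0 0.03 -0.0007 0.0222 0;0 -1.4 0 0.05 -0.0007 0.0222 0;0 -1.4 0 0.0589 -0.0007 0.0222 0;0 -1.4 0 0.065 -0.0007 0.0222 0;0 -1.4 0 0.069 -0.0007 0.0222 0;0 -1.4 0 0.071 -0.0007 0.0222 0;0 -1.4 0 0.0725 -0.0007 0.0222 0;0 -1.4 0 0.0725 -0.0007 0.0222 0'
python3 -m handwheel '0 0 0 0.0005 0 0 0;0 0 0 0.001 0 0 0;0 0 0 0.0015 0 0 0;0 0 0 0.0015 0 0 0;0 0 0 0.0015 0 0 0'
python3 -m handwheel '0 0 0 0.0005 0 0 0;0 0 0 0.001 0 0 0;0 0 0 0.001 0 0 0'
```

```text
time_s: 17.52
ee_pos: [476.8, 200.2, 102.4]
ee_rot: [148.2, 89.9, -30.7]
force: [-0.1, -0.7, 0.2]
gripper_width: 0.5
time_s: 17.93
ee_pos: [476.5, 200.1, 100.8]
ee_rot: [134.8, 89.9, -44.0]
force: [0.3, -0.2, 0.3]
gripper_width: 0.9
time_s: 18.18
ee_pos: [476.6, 200.1, 100.3]
ee_rot: [144.1, 89.9, -34.7]
force: [-1.6, -0.8, 4.7]
gripper_width: 0.1
```

Contact at z = 100.3 means the front is fully down. I'll press once more to make sure of the latch, then clear the arm and look.

```bash
python3 -m handwheel '0 0 0 0.0008 0 0 0;0 0 0 0.0015 0 0 0;0 0 0 0.002 0 0 0;0 0 0 0.002 0 0 0'
python3 -m handwheel '0 0 0 -0.03 0 0 0;0 0 0 -0.07 0 0 0;0 0 0 -0.1 0 0 0;0 0 0 -0.12 0.04 0.02 0;0 0 0 -0.12 0.08 0.06 0;0 0 0 -0.12 0.12 0.1 0;0 0 0 -0.12 0.16 0.12 0;0 0 0 -0.12 0.2 0.12 0;0 0 0 -0.12 0.2 0.12 0;0 0 0 -0.12 0.2 0.12 0'
python3 - <<'E'
from h import *
im=env.grab_frame('top');sd=env.grab_frame('side')
cv2.imwrite('pics/c7.png',np.hstack([crop(im,180,180,66,100,6),crop(sd,225,150,66,100,6)])[:,:,::-1])
E
```

```text
time_s: 18.52
ee_pos: [476.6, 200.1, 100.2]
ee_rot: [163.6, 89.9, -15.2]
force: [-5.2, -2.4, 17.1]
gripper_width: 0.1
time_s: 19.35
ee_pos: [358.4, -6.4, 217.9]
ee_rot: [95.3, 89.8, -83.8]
force: [0.4, 0.8, 0.6]
gripper_width: 0.3
```

View pics/c7.png

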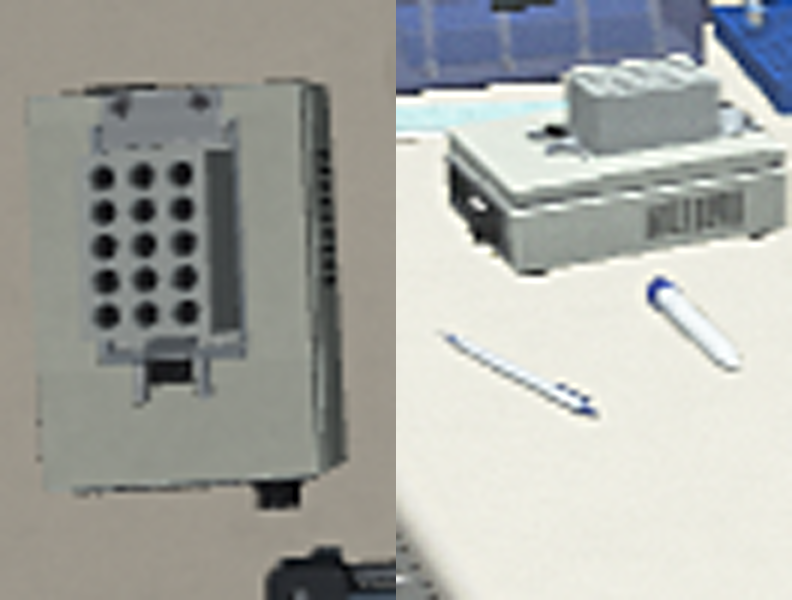

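The block is level in the recess under the lip. The tab is at crop (170,370), image row 241.7, against 241.8 at the start, so the catch has sprung out. One numerical check before handing in.

```bash
python3 - <<'E'
from h import *
p=at('top',180+145.5/6-.5,180+246.5/6-.5,100);print('block top centre rel. recess',p[:2]-[504.5,200.5])
a=at('top',180+104/6,180+177/6,100);b=at('top',180+107/6,180+315/6,100);d=(a-b)[:2];print('yaw',np.degrees(np.arctan2(d[1],d[0])))
# catch: black-tab shift vs start
t0=cv2.imread('pics/top0.png');t1=env.grab_frame('top')[:,:,::-1]
f=lambda t:np.argwhere(t[232:250,198:220].max(2)<60).mean(0)+[232,198]
print(f(t0),f(t1));s=env.state();print(s['force'],s['time_s']);env.job_done()
E
```

```text
block top centre rel. recess [-4.47948174 -1.90509067]
yaw 0.6156916038676634
[241.44827586 207.86206897] [238.24444444 206.86666667]
[0.24301116 0.4319877  0.0359562 ] 19.5
the job is handed in; nothing more can be done
```

The tube block is in the heater, and I handed the job in at 19.5 s; no verdict came back. One of my last checks on the catch was inconclusive.

I pushed the block low across the plate until it tipped over the far edge and stood wells up. I then gripped it across its 58 mm width and turned it. The long ledge went in under the lip at 16° until it met the rear wall. I levelled it, let go, and pressed the front with closed fingers up to 17 N.

**Final checks that agree:**
- **Height:** the front of the block met the pressing fingers at z = 100.3 mm (nominal 100) and did not give under 17 N, so it sits fully down.
- **Position:** from the top camera, the block's middle is about 4.5 mm in front of the recess centre and 1.9 mm to the side. The sideways figure is more than the ±1.5 mm the recess allows, which fits the 2 mm camera calibration error.
- **Alignment:** the block reads 0.6° of yaw against the heater's roughly 1.3°, and it looks level in the picture.
- **Robot:** it is clear of everything, with only noise on the force sensor. No bystander looked moved in the crops I viewed, though I did not measure them.

**Check that disagreed:** read by eye in the picture, the catch tab is where it started (row 241.7 against 241.8), so it looks sprung out over the ledge. My automatic dark-pixel comparison gave a 3-pixel shift instead. I think the dark wells now inside its window caused that, but I did not follow it up, so the latch rests on the eye reading and the press test.

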